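# Unlock and start the classroom dessert maker

## Task

Unlock and start the dessert maker with the fingertips: press the two square keys down together, one under each fingertip, keep both fully down for at least three seconds and let them come up again. Then press the large round key fully down and let it go, and end clear of everything. Do not press the little round key between the square ones, pick nothing up, and leave the lid, cup and jar where they are.

Things in the scene. Friction and masses are not known exactly. Their poses are not given: they have to be found in the camera images.
- machine: White countertop dessert maker, fixed, base 360 (x) x 340 (y) x 90 mm high. Origin: centre of its underside; -x side towards the robot, z up. Two black key plates lie on its top, 120 mm in front of the origin, 72 mm left and right of it; which is on which side varies. 62 mm behind the origin stands a clear round tub, 190 mm across; with its lid it reaches 171 mm above the table.
- lockpad: Black key plate 50 (x) x 104 (y) x 8 mm, fixed. Origin: centre of its underside, 90 mm above the table; axes parallel to the machine's. Carries in a row along y two square white keys, 60 mm apart centre to centre, and half-way between them the little round key. The keys stand 12 mm above the plate when up, 6 mm when down.
- startpad: Black key plate 50 (x) x 64 (y) x 8 mm on the deck, fixed, with the large round key at its middle. Origin: centre of its underside; axes as the machine's.
- key_l_top (a point): Centre of the top face of the square key (22 x 22 mm) at the +y end of the lockpad plate, 110 mm above the table when up; moves down with the key.
- key_r_top (a point): Centre of the top face of the other square key (22 x 22 mm), at the -y end of the lockpad plate; as key_l_top.
- key_mid_top (a point): Centre of the top of the little round key (12 mm diameter, same height) between the square keys. Not to be pressed.
- key_start_top (a point): Centre of the top face of the large round key (36 mm diameter), the start key, 110 mm above the table when up; moves down with the key.
- key_l (a joint): Travel of the square key at the +y end: its value is 0 with the key up and 0.006 (m) with the key fully down. Sprung: starts to move at about 1.5 N, fully down at about 5 N (each key), then a hard stop; springs back when let go.
- key_r (a joint): Travel of the square key at the -y end: its value is 0 with the key up and 0.006 (m) with the key fully down. Same spring.
- key_mid (a joint): Travel of the little round key: its value is 0 with the key up and 0.006 (m) with the key fully down. Same spring.
- key_start (a joint): Travel of the large round start key: its value is 0 with the key up and 0.006 (m) with the key fully down. Same spring.
- lid_mid (a point): Middle of the loose clear lid with green rim lying on the tub (206 mm across, 14 mm high rim, a feed chute and a small green tab on top). Leave alone.
- cup_mid (a point): Centre of a paper cup, 72 mm across and 90 mm high, standing beside the machine (on either side). Leave alone.
- jar_mid (a point): Centre of a glass jar, 68 mm across and 95 mm high, standing on the machine's other side. Leave alone.
There are look-alikes about, which are no part of the job. Leave any red or yellow look-alike of the part that bears cup_mid alone.

How it is judged (in metres and radians):
On the way, in this order (a step that is already met when the one before it is completed fails the run):
1. both square keys are down (4.5 of 6 mm or more) together for three seconds on end (value of joint each of key_l, key_r above 0.0045 m), for 2.9 s.
2. then, with both square keys up again, the large round key is pressed down (4.5 mm or more) (value of joint key_start above 0.0045 m and value of joint each of key_l, key_r below 0.0015 m), for 0.05 s.
At the end, for the whole second after the job is handed in: All four keys are up again (within 1.5 mm), the lid is within 15 mm and the cup and jar within 20 mm (and upright) of where they were, and the robot touches nothing. On the way the stages were met in order (value of joint each of key_l, key_r, key_start, key_mid below 0.0015 m and distance of lid_mid from where it was at the start of the episode below 0.015 m and distance of each of cup_mid, jar_mid from where it was at the start of the episode below 0.02 m and angle between each of cup_mid, jar_mid's own z axis and vertical below 0.2 rad).
It fails at once if one square key is pressed down while the other is still up (they must be pressed together) ((value of joint key_l above 0.0045 m and value of joint key_r below 0.001 m) or (value of joint key_r above 0.0045 m and value of joint key_l below 0.001 m)).
It fails at once if the little round key is pressed (value of joint key_mid above 0.003 m).
It fails at once if the start key is pressed while a square key is down (value of joint key_start above 0.003 m and value of joint any of key_l, key_r above 0.003 m).
It fails at once if the lid, cup or jar is picked up or pushed away (distance of lid_mid from where it was at the start of the episode above 0.03 m or distance of any of cup_mid, jar_mid from where it was at the start of the episode above 0.04 m).
It also fails if it takes over 48 s, if anything falls off the work surface, if the arm or the gripper's body presses on something with over 40 N, if the wrist force passes 120 N, or if a joint passes its speed limit or range.

## Robot

A 6-joint arm with a two-finger parallel gripper is mounted at the origin on the work surface. World frame = base frame: x ahead of the robot, y to its left, z up, the work surface at z = 0. Lengths are in m, angles in degrees, forces in N, time in s.
With the tool pointing down it reaches from about 0.35 to 0.875 m from the base axis. Payload 4.2 kg.
Tool frame: the origin (TCP) lies midway between the tips of the shut fingers; the grasp point (between the pads) lies 19 mm behind it; y points along the fingers, x is the direction in which the jaws open and shut, and the axes are right-handed (so a half turn about y gives the same grasp; the last joint's range is limited). The gripper opens to 87 mm and grips with 3 to 60 N. Pads are 19 mm wide; open, the fingers measure 117 mm over their backs; the gripper's body (75 mm by 190 mm) begins 51 mm behind the grasp point.
Start: joints at [89.358, 22.042, 0.453, 0, -68.411, -14.817], TCP at [0.167, 0.602, 0.223] pointing down, gripper open.
Joint ranges: [-179.83, 179.83], [-69.29, 118.12], [-61.27, 80.66], [-181.25, 117.63], [-171.15, -9.14], [-177.46, 177.46]. Speed limits (degrees/s): [159.86, 159.86, 180, 180, 180, 180].

## Interface

Orientations are given as a 3x3 rotation matrix whose columns are the frame's x, y, z axes.
In Python, from station import * gives the robot as it stands.
- The arm moves only by the tool jog_arm, never from a script. Its argument "series" is a list of rows, each a list of 3 entries, a list of its own where there are three numbers: the shift along the tool's x, y, z in m, then the turn, a rotation vector about the tool's x, y, z in degrees, then the finger opening in m, from 0 to 0.087. A call has 1 to 10 rows; each row shifts and turns the commanded pose from where the row before left it, along the tool's axes as they then stand; what a row does not reach is not made up. A row lasts 1/8 s, in which the tool goes at most 62.5 mm and 10.7 degrees, less where a joint would pass 70% of its speed; a pose out of reach is approached as far as the arm can. A call is refused whole if a number of a shift passes 0.0625 or a number of a turn 10.7, either way. A call with a gripper value outside its range is refused whole. The fingers move at their own pace and stop on an object; the grip force is fixed at half the most. Time passes only in rows, so rows that do not move let the fingers close. It gives the time, the measured TCP pose, the force and the opening at its end, in the units of the state.
- sense(): the state, without advancing time (a new reading comes with each control period).
- capture(name): name is "side" or "top" or "wrist"; returns the picture (480x640x3 uint8, red, green, blue); there is no depth.
- camera_info(name): a dict with "fx", "fy", "cx", "cy" (pixels), "k1" (the pictures are not rectified: a ray, as slopes to the right and down, at radius r is drawn at 1 + k1 r^2 times it, then the intrinsics apply), "rvec" (rotation vector, rad) and "tvec" (3), from world to camera coordinates, as OpenCV has them. Camera axes: x right, y down, z forward; pixel columns grow to the right and rows downward; lengths in m; the calibration is good to about 2 mm. A picture is of the moment at which its call begins: read the wrist's pose just before it. camera_info takes no time and is no camera call; for the wrist camera it gives the pose at the moment of the call.
- finish_job(): hands the job in, once; it reports no verdict.
The state is a dict: "time_s": time; "joints": joint angles; "joint_velocities": joint speeds; "effort": joint torques, N m; "tcp_pos": TCP position; "ee_rot": TCP orientation; "wrist_force": force on the tool from outside, world axes, zero at the start; "moment": the same for the moment, N m; "gripper_width": opening from 0.0 (shut) to 1.0 (fully open).
Only numpy, scipy, OpenCV 4.12 (cv2) and the standard library are available. Lean on these libraries where they do the work, as an engineer would, in place of code of your own. Each camera call takes 0.05 s, during which the arm holds its last target. There are 200 camera calls.

## Working session

There is one attempt and no reset: what is moved stays moved. The work goes in short steps, Python scripts to look and compute and a tool call to move; the robot and the scene stay as the last step left them, time stands still between calls to the robot, and variables do not carry over. Pictures are saved under pics/ and viewed, about 8 in all and at most 12, crops included, and the job is handed in when it is done.

Besides the shell and the picture viewer there is one more tool, called after ">>>" as name(argument=value, ...), one argument or row to a line, values as JSON. jog_arm: Moves the arm, as the interface text tells. Its arguments: {"type":"object","properties":{"series":{"type":"array","items":{"type":"array"}}},"required":["series"]}

```bash
mkdir -p pics; cat > h.py <<'E'
from station import *
import numpy as np, cv2
def save(n,f):
    im=capture(n); cv2.imwrite(f,im[:,:,::-1]); return im
def cast(ci,uv,z):
    uv=np.array(uv,float).reshape(-1,2); out=[]
    R=cv2.Rodrigues(np.array(ci["rvec"],float))[0]; t=np.array(ci["tvec"],float).ravel()
    for u,v in uv:
        d=np.array([(u-ci["cx"])/ci["fx"],(v-ci["cy"])/ci["fy"]]); s=d.copy()
        for _ in range(20): s=d/(1+ci["k1"]*(s@s))
        r=R.T@np.r_[s,1]; c=-R.T@t; out.append(c+r*(z-c[2])/r[2])
    return np.array(out)
E
python3 - <<'E'
from h import *
s=sense();print(s["time_s"],s["tcp_pos"],s["ee_rot"],s["wrist_force"],s["gripper_width"])
save("top","pics/top.png");save("side","pics/side.png")
for n in("top","side","wrist"):print(n,camera_info(n))
E
```

```text
0.0 [0.1663867  0.60181624 0.22148215] [[-2.66760715e-01 -5.34305404e-04  9.63762645e-01]
 [-9.63760418e-01 -2.07188950e-03 -2.66761248e-01]
 [ 2.13934168e-03 -9.99997711e-01  3.77563246e-05]] [-0.20682838  0.3918844  -0.04326669] 1.0004571050119075
top {'fx': 471.3721825378587, 'fy': 471.3721825378587, 'cx': 323.87084804841317, 'cy': 239.37920893500305, 'k1': -0.11659036410227568, 'rvec': array([ 2.20010035, -2.19111077,  0.11806839]), 'tvec': array([0.01285728, 0.55912957, 1.11329513])}
side {'fx': 452.7348912577911, 'fy': 452.7348912577911, 'cx': 322.7872966343185, 'cy': 236.10642196706456, 'k1': -0.060874447844305055, 'rvec': array([ 2.43229532, -0.07263489,  0.02566029]), 'tvec': array([-0.54104454,  0.11371043,  1.02049851])}
wrist {'fx': 423.02608535883485, 'fy': 423.02608535883485, 'cx': 323.22416310002995, 'cy': 241.5889254588708, 'k1': 0.03489398303721569, 'rvec': array([-1.78175975,  2.34314275,  0.34362475]), 'tvec': array([ 0.62394296, -0.03534495,  0.38946482])}
```

View pics/top.png

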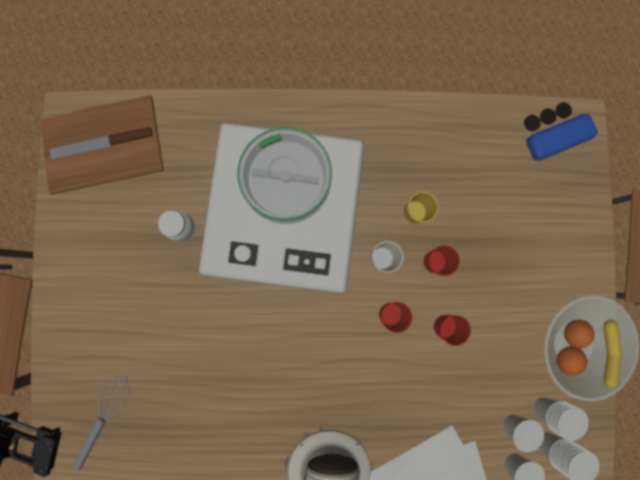

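View pics/side.png

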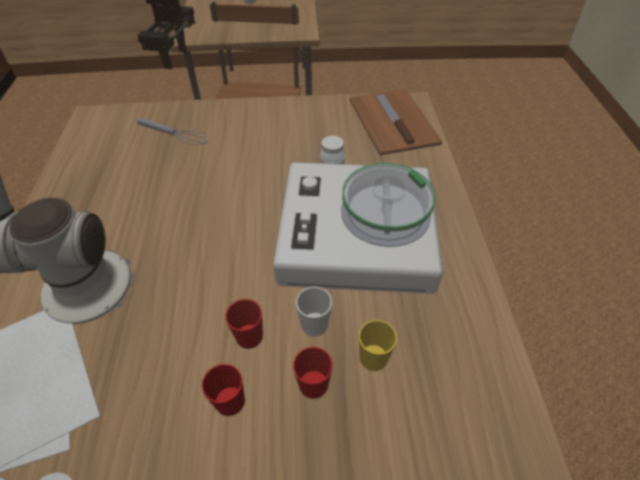

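Top view (up = +x, left = +y): lockpad at about (307,262) with square keys at (293,260) and (321,264), and the little key between them. Startpad is at (243,253), jar at (175,225). Cup candidates: white (388,257), red (442,261), (396,317), (454,330), yellow (422,208). The white one beside the machine is the cup; I touch none of them. The side view agrees. Now I'll measure the keys.

```bash
cat > m.py <<'E'
from h import *
def keys(im,ci,box,thr,amin,amax):
    u0,v0,u1,v1=box; g=cv2.cvtColor(im,cv2.COLOR_RGB2GRAY)[v0:v1,u0:u1]
    n,l,st,c=cv2.connectedComponentsWithStats((g>thr).astype(np.uint8))
    r=[]
    for i in range(1,n):
        if amin<st[i,4]<amax and st[i,0]>0 and st[i,1]>0 and st[i,0]+st[i,2]<u1-u0 and st[i,1]+st[i,3]<v1-v0:
            uv=c[i]+[u0,v0]; print(uv.round(1),st[i,4],cast(ci,uv,.11)[0].round(4)); r.append(uv)
    return r
E
python3 - <<'E'
from m import *
im=cv2.imread("pics/top.png")[:,:,::-1]
ci=camera_info("top")
for b in [(225,238,262,270),(280,246,334,278)]: keys(im,ci,b,110,8,500)
print("corners z.09",cast(ci,[(222,124),(362,140),(345,291),(201,274)],.09).round(3))
im=cv2.imread("pics/side.png")[:,:,::-1]
ci=camera_info("side")
for b in [(296,174,324,198),(288,208,322,252)]: keys(im,ci,b,110,8,500)
E
```

```text
[242. 253.] 215 [0.5211 0.1989 0.11  ]
[293.  259.5] 101 [0.5071 0.0859 0.11  ]
[306.5 261.3] 22 [0.5034 0.056  0.11  ]
[319.9 263. ] 102 [0.4997 0.0265 0.11  ]
corners z.09 [[ 0.821  0.255  0.09 ]
 [ 0.785 -0.071  0.09 ]
 [ 0.437 -0.031  0.09 ]
 [ 0.474  0.294  0.09 ]]
[303.9 225.8] 21 [0.5038 0.055  0.11  ]
[302.5 236. ] 90 [0.5    0.0257 0.11  ]
```

>>> jog_arm(
  series=[
    [[0, 0, 0], [0, -8.4, 0], 0.045],
    [[0.036, 0, 0.029], [0, 0, 0], 0.045],
    [[0.036, 0, 0.029], [0, 0, 0], 0.045],
    [[0.036, 0, 0.029], [0, 0, 0], 0.045],
    [[0.036, 0, 0.029], [0, 0, 0], 0.045],
    [[0.036, 0, 0.029], [0, 0, 0], 0.045],
    [[0.036, 0, 0.029], [0, 0, 0], 0.045],
    [[0.036, 0, 0.029], [0, 0, 0], 0.045],
    [[0.036, 0, 0.029], [0, 0, 0], 0.045],
    [[0.036, 0, 0.029], [0, 0, 0], 0.045],
  ],
)

```text
time_s: 1.35
tcp_pos: [0.3861, 0.2472, 0.2224]
ee_rot: [[-0.123, -0.0, 0.992], [-0.992, -0.0, -0.123], [0.0, -1.0, -0.0]]
wrist_force: [0.3, 1.0, 0.3]
gripper_width: 0.518
```

```bash
cat > go.py <<'E'
from h import *
import sys
def to(x,y,z):
    s=sense(); R=np.array(s["ee_rot"]); p=np.array(s["tcp_pos"])
    print(s["time_s"],"tcp",p.round(4),"need tool shift",(R.T@(np.array([x,y,z])-p)).round(4),"x-axis yaw",np.degrees(np.arctan2(R[1,0],R[0,0])).round(2),"tilt",R[:,1].round(4),"w",s["gripper_width"]*.087,"F",np.round(s["wrist_force"],2))
if __name__=="__main__": to(*map(float,sys.argv[1:]))
E
python3 go.py .5034 .0561 .16
```

```text
1.35 tcp [0.3861 0.2472 0.2224] need tool shift [0.1753 0.0624 0.1399] x-axis yaw -97.05 tilt [-3.e-04 -2.e-04 -1.e+00] w 0.045064862100062233 F [0.33 1.05 0.35]
```

>>> jog_arm(
  series=[
    [[0.035, 0.012, 0.028], [0, 0, 0], 0.045],
    [[0.035, 0.012, 0.028], [0, 0, 0], 0.045],
    [[0.035, 0.012, 0.028], [0, 0, 0], 0.045],
    [[0.035, 0.012, 0.028], [0, 0, 0], 0.045],
    [[0.035, 0.012, 0.028], [0, 0, 0], 0.045],
    [[0, 0, 0], [0, 0, 0], 0.045],
    [[0, 0, 0], [0, 0, 0], 0.045],
  ],
)

```text
time_s: 2.22
tcp_pos: [0.503, 0.0578, 0.1623]
ee_rot: [[-0.123, -0.001, 0.992], [-0.992, -0.0, -0.123], [0.0, -1.0, -0.001]]
wrist_force: [-1.1, 0.2, 0.5]
gripper_width: 0.514
```

```bash
python3 go.py .5034 .0561 .16; python3 -c "
from h import *
ci=camera_info('wrist');im=save('wrist','pics/w1.png');print(ci)
from m import keys
keys(im,ci,(0,0,640,480),120,100,20000)
im=save('side','pics/s1.png')
cv2.imwrite('pics/s1c.png',cv2.resize(im[120:300,220:460,::-1],None,fx=3.3,fy=3.3))"
```

```text
2.225 tcp [0.503  0.0578 0.1623] need tool shift [0.0016 0.0023 0.0006] x-axis yaw -97.09 tilt [-6.e-04 -2.e-04 -1.e+00] w 0.044729129739869644 F [-1.09  0.23  0.5 ]
{'fx': 423.02608535883485, 'fy': 423.02608535883485, 'cx': 323.22416310002995, 'cy': 241.5889254588708, 'k1': 0.03489398303721569, 'rvec': array([-1.93951112,  2.19636386,  0.32446817]), 'tvec': array([0.11953258, 0.45317193, 0.47392901])}
[ 57.  263.1] 3275 [0.5231 0.1964 0.11  ]
[382.7 262.3] 1559 [0.5021 0.0259 0.11  ]
[272.1 262.5] 1519 [0.5093 0.0844 0.11  ]
[327.7 263.1] 325 [0.5053 0.055  0.11  ]
[323.2 318.6] 5131 [0.4732 0.0614 0.11  ]
[461.2 381.1] 210 [ 0.4239 -0.0129  0.11  ]
[184.6 381.6] 133 [0.4434 0.146  0.11  ]
[323.1 403.8] 5979 [0.4182 0.0684 0.11  ]
[ 19.7 414.9] 1260 [0.4344 0.245  0.11  ]
```

View pics/w1.png

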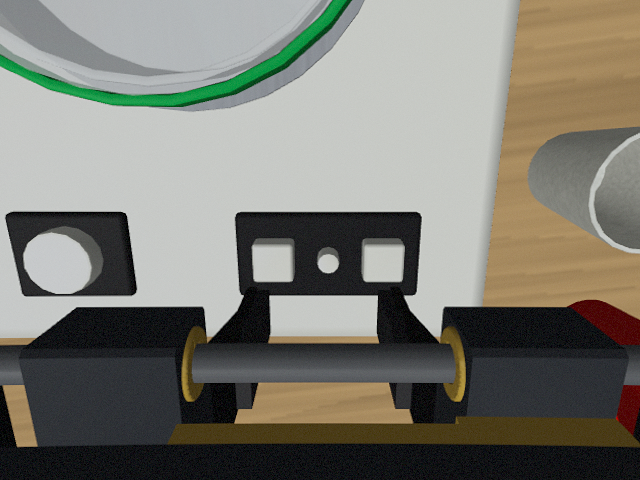

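View pics/s1c.png

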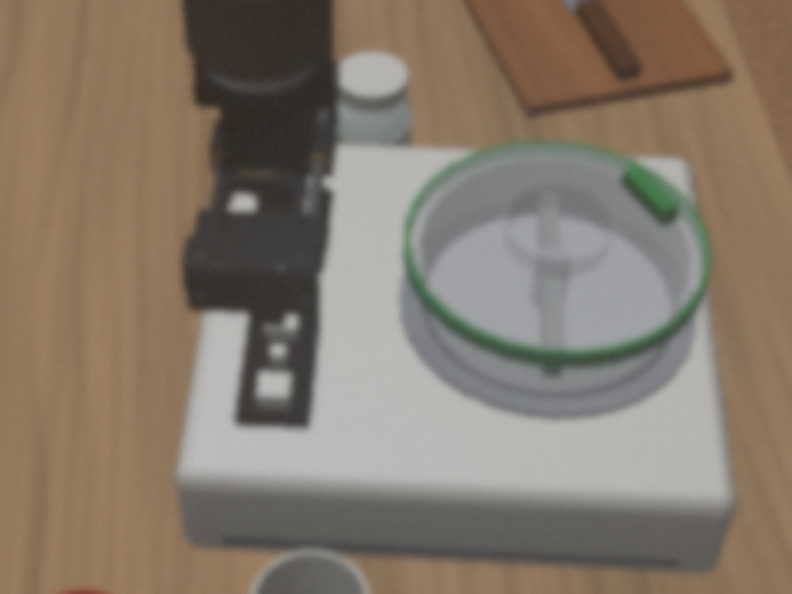

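Keys at (272,262) and (383,262) and little key at (328,263) in the wrist view. They lie straight ahead of the fingers and agree within 2 mm with the first fix. The side view shows the gripper clear of the lid. I'll correct by about 2 mm, open to 48 mm and descend.

>>> jog_arm(
  series=[
    [[0.002, 0.012, 0.001], [0, 0, 0], 0.048],
    [[0, 0.012, 0], [0, 0, 0], 0.048],
    [[0, 0.012, 0], [0, 0, 0], 0.048],
    [[0, 0.008, 0], [0, 0, 0], 0.048],
    [[0, 0, 0], [0, 0, 0], 0.048],
    [[0, 0, 0], [0, 0, 0], 0.048],
  ],
)

```text
time_s: 3.08
tcp_pos: [0.5043, 0.0558, 0.1188]
ee_rot: [[-0.123, 0.001, 0.992], [-0.992, 0.0, -0.123], [-0.0, -1.0, 0.001]]
wrist_force: [1.1, 0.7, 0.7]
gripper_width: 0.554
```

```bash
python3 go.py .504 .0555 .103; python3 -c "
from h import *
im=save('wrist','pics/w2.png')
cv2.imwrite('pics/w2c.png',cv2.resize(im[190:400,180:470,::-1],None,fx=2.7,fy=2.7))"
```

```text
3.075 tcp [0.5043 0.0558 0.1188] need tool shift [ 0.0004  0.0158 -0.0002] x-axis yaw -97.05 tilt [ 6.e-04  1.e-04 -1.e+00] w 0.04818265831791672 F [1.13 0.67 0.72]
```

View pics/w2c.png

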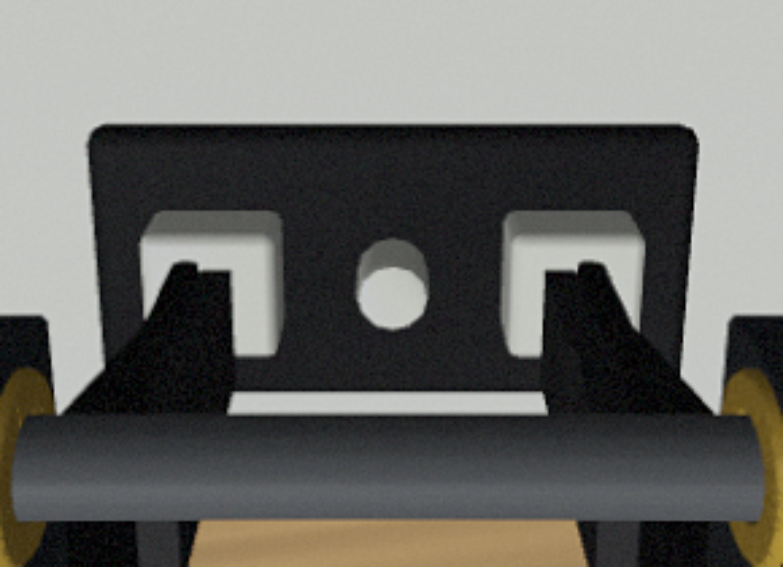

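Both fingertips sit over the middles of the square keys, clear of the little key at crop (392,297). Pressing in small steps.

>>> jog_arm(
  series=[
    [[0, 0.004, 0], [0, 0, 0], 0.048],
    [[0, 0.004, 0], [0, 0, 0], 0.048],
    [[0, 0.003, 0], [0, 0, 0], 0.048],
    [[0, 0.003, 0], [0, 0, 0], 0.048],
    [[0, 0.001, 0], [0, 0, 0], 0.048],
    [[0, 0, 0], [0, 0, 0], 0.048],
    [[0, 0, 0], [0, 0, 0], 0.048],
  ],
)

```text
time_s: 4.0
tcp_pos: [0.5041, 0.0558, 0.1048]
ee_rot: [[-0.122, 0.001, 0.992], [-0.992, -0.0, -0.122], [0.0, -1.0, 0.001]]
wrist_force: [-3.7, 0.2, 8.8]
gripper_width: 0.55
```

>>> jog_arm(
  series=[
    [[0, 0.001, 0], [0, 0, 0], 0.048],
    [[0, 0.001, 0], [0, 0, 0], 0.048],
    [[0, 0, 0], [0, 0, 0], 0.048],
    [[0, 0, 0], [0, 0, 0], 0.048],
  ],
)

```text
time_s: 4.5
tcp_pos: [0.5041, 0.0558, 0.1043]
ee_rot: [[-0.122, 0.001, 0.993], [-0.993, -0.0, -0.122], [0.0, -1.0, 0.001]]
wrist_force: [-6.8, 0.8, 18.0]
gripper_width: 0.551
```

Hard stop reached at 18 N with the TCP at 0.104. Check balance while holding.

>>> jog_arm(
  series=[
    [[0, 0.0005, 0], [0, 0, 0], 0.048],
    [[0, 0, 0], [0, 0, 0], 0.048],
    [[0, 0, 0], [0, 0, 0], 0.048],
    [[0, 0, 0], [0, 0, 0], 0.048],
    [[0, 0, 0], [0, 0, 0], 0.048],
    [[0, 0, 0], [0, 0, 0], 0.048],
    [[0, 0, 0], [0, 0, 0], 0.048],
    [[0, 0, 0], [0, 0, 0], 0.048],
    [[0, 0, 0], [0, 0, 0], 0.048],
    [[0, 0, 0], [0, 0, 0], 0.048],
  ],
)

```text
time_s: 5.75
tcp_pos: [0.5041, 0.0558, 0.1043]
ee_rot: [[-0.122, 0.001, 0.993], [-0.993, -0.0, -0.122], [0.0, -1.0, 0.001]]
wrist_force: [-8.9, 1.1, 21.3]
gripper_width: 0.551
```

```bash
python3 -c "
from h import *
s=sense();print(s['tcp_pos'],s['wrist_force'],s['moment'])
im=save('wrist','pics/w3.png')
cv2.imwrite('pics/w3c.png',cv2.resize(im[190:400,180:470,::-1],None,fx=2.7,fy=2.7))"
```

```text
[0.50409351 0.05576856 0.1042526 ] [-8.87150171  1.09022591 21.26041685] [ 0.33123334  2.48113707 -0.063093  ]
```

View pics/w3c.png

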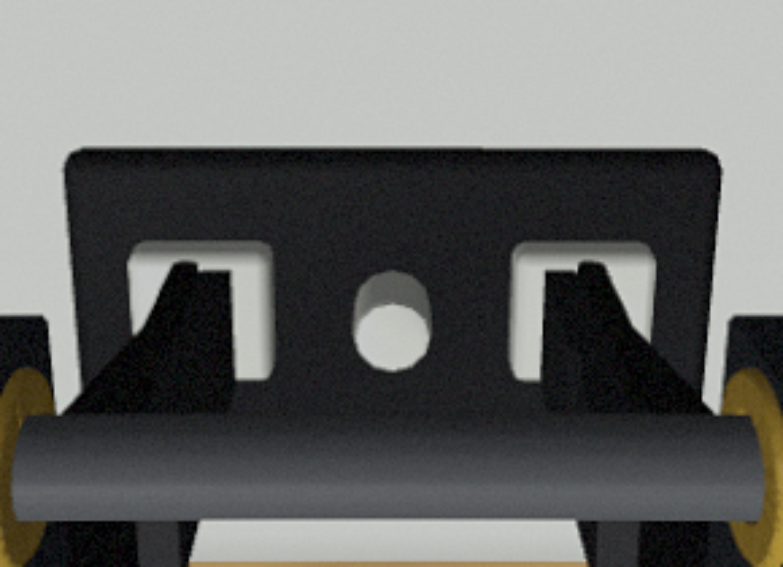

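Both square keys show equally low (short side faces at crop y≈243), and the little key still stands up at (392,337). Holding.

>>> jog_arm(
  series=[
    [[0, 0, 0], [0, 0, 0], 0.048],
    [[0, 0, 0], [0, 0, 0], 0.048],
    [[0, 0, 0], [0, 0, 0], 0.048],
    [[0, 0, 0], [0, 0, 0], 0.048],
    [[0, 0, 0], [0, 0, 0], 0.048],
    [[0, 0, 0], [0, 0, 0], 0.048],
    [[0, 0, 0], [0, 0, 0], 0.048],
    [[0, 0, 0], [0, 0, 0], 0.048],
    [[0, 0, 0], [0, 0, 0], 0.048],
    [[0, 0, 0], [0, 0, 0], 0.048],
  ],
)

```text
time_s: 7.05
tcp_pos: [0.5041, 0.0558, 0.1043]
ee_rot: [[-0.122, 0.001, 0.993], [-0.993, -0.0, -0.122], [0.0, -1.0, 0.001]]
wrist_force: [-7.8, 0.8, 21.4]
gripper_width: 0.555
```

>>> jog_arm(
  series=[
    [[0, 0, 0], [0, 0, 0], 0.048],
    [[0, 0, 0], [0, 0, 0], 0.048],
    [[0, 0, 0], [0, 0, 0], 0.048],
    [[0, 0, 0], [0, 0, 0], 0.048],
    [[0, 0, 0], [0, 0, 0], 0.048],
    [[0, 0, 0], [0, 0, 0], 0.048],
    [[0, 0, 0], [0, 0, 0], 0.048],
    [[0, 0, 0], [0, 0, 0], 0.048],
    [[0, 0, 0], [0, 0, 0], 0.048],
    [[0, 0, 0], [0, 0, 0], 0.048],
  ],
)

```text
time_s: 8.3
tcp_pos: [0.5041, 0.0558, 0.1043]
ee_rot: [[-0.122, 0.001, 0.993], [-0.993, -0.0, -0.122], [0.0, -1.0, 0.001]]
wrist_force: [-7.8, 1.8, 21.2]
gripper_width: 0.549
```

>>> jog_arm(
  series=[
    [[0, 0, 0], [0, 0, 0], 0.048],
    [[0, 0, 0], [0, 0, 0], 0.048],
    [[0, -0.004, 0], [0, 0, 0], 0.048],
    [[0, -0.006, 0], [0, 0, 0], 0.048],
    [[0, -0.01, 0], [0, 0, 0], 0.048],
    [[0, -0.02, 0], [0, 0, 0], 0.048],
    [[0, -0.02, 0], [0, 0, 0], 0.048],
    [[0, 0, 0], [0, 0, 0], 0.048],
    [[0, 0, 0], [0, 0, 0], 0.048],
  ],
)

```text
time_s: 9.43
tcp_pos: [0.5034, 0.0556, 0.1602]
ee_rot: [[-0.123, -0.001, 0.992], [-0.992, -0.0, -0.123], [0.0, -1.0, -0.001]]
wrist_force: [-0.9, 0.4, -0.5]
gripper_width: 0.549
```

```bash
python3 go.py .522 .198 .16
```

```text
9.425 tcp [0.5034 0.0556 0.1602] need tool shift [-0.1436  0.0002  0.0009] x-axis yaw -97.08 tilt [-1.4e-03 -2.0e-04 -1.0e+00] w 0.04775277535499586 F [-0.92  0.44 -0.46]
```

>>> jog_arm(
  series=[
    [[-0.0236, 0, 0], [0, 0, 0], 0],
    [[-0.03, 0, 0], [0, 0, 0], 0],
    [[-0.03, 0, 0.001], [0, 0, 0], 0],
    [[-0.03, 0, 0], [0, 0, 0], 0],
    [[-0.03, 0, 0], [0, 0, 0], 0],
    [[0, 0.015, 0], [0, 0, 0], 0],
    [[0, 0.015, 0], [0, 0, 0], 0],
    [[0, 0.012, 0], [0, 0, 0], 0],
    [[0, 0, 0], [0, 0, 0], 0],
    [[0, 0, 0], [0, 0, 0], 0],
  ],
)

```text
time_s: 10.68
tcp_pos: [0.5229, 0.1979, 0.1193]
ee_rot: [[-0.123, 0.001, 0.992], [-0.992, 0.0, -0.123], [-0.0, -1.0, 0.001]]
wrist_force: [0.3, -0.1, 0.8]
gripper_width: 0.01
```

```bash
python3 go.py .522 .198 .104; python3 -c "
from h import *
im=save('wrist','pics/w4.png')
cv2.imwrite('pics/w4c.png',cv2.resize(im[190:400,180:570,::-1],None,fx=2,fy=2))"
```

```text
10.675 tcp [0.5229 0.1979 0.1193] need tool shift [-0.      0.0153 -0.0009] x-axis yaw -97.08 tilt [ 6.e-04  1.e-04 -1.e+00] w 0.0008408282718692942 F [ 0.32 -0.07  0.77]
```

View pics/w4c.png

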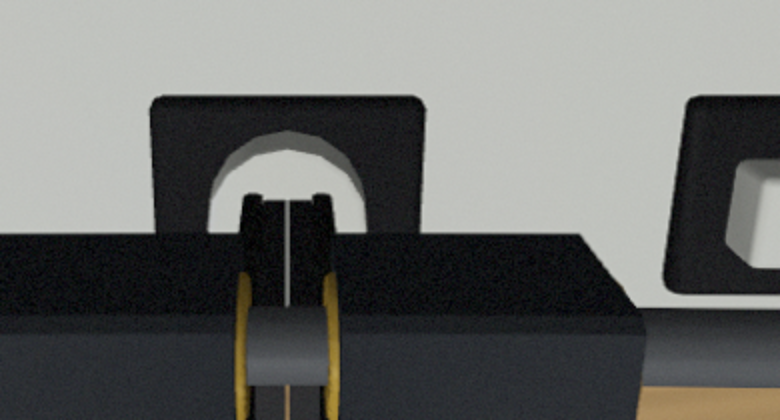

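The shut fingertips, at crop (288,200), are centred over the round start key, and a square key at (755,215) is up. Pressing the start key.

>>> jog_arm(
  series=[
    [[0, 0.005, 0], [0, 0, 0], 0],
    [[0, 0.004, 0], [0, 0, 0], 0],
    [[0, 0.004, 0], [0, 0, 0], 0],
    [[0, 0.002, 0], [0, 0, 0], 0],
    [[0, 0.001, 0], [0, 0, 0], 0],
    [[0, 0, 0], [0, 0, 0], 0],
    [[0, 0, 0], [0, 0, 0], 0],
  ],
)

```text
time_s: 11.6
tcp_pos: [0.5227, 0.1982, 0.1044]
ee_rot: [[-0.122, 0.001, 0.992], [-0.992, -0.0, -0.122], [-0.0, -1.0, 0.001]]
wrist_force: [-3.3, -0.4, 8.7]
gripper_width: 0.003
```

8.7 N at 0.1044, past the 5 N of full travel. I'll push 1 mm more, hold, then go up.

>>> jog_arm(
  series=[
    [[0, 0.001, 0], [0, 0, 0], 0],
    [[0, 0, 0], [0, 0, 0], 0],
    [[0, 0, 0], [0, 0, 0], 0],
    [[0, 0, 0], [0, 0, 0], 0],
  ],
)

```text
time_s: 12.1
tcp_pos: [0.5227, 0.1982, 0.1043]
ee_rot: [[-0.122, 0.001, 0.993], [-0.993, -0.0, -0.122], [-0.0, -1.0, 0.001]]
wrist_force: [-5.3, -0.8, 13.6]
gripper_width: 0.005
```

>>> jog_arm(
  series=[
    [[0, -0.005, 0], [0, 0, 0], 0],
    [[0, -0.01, 0], [0, 0, 0], 0],
    [[0, -0.03, 0], [0, 0, 0], 0],
    [[0, -0.04, 0], [0, 0, 0], 0],
    [[0, -0.04, 0], [0, 0, 0], 0],
    [[0, -0.03, -0.04], [0, 0, 0], 0],
    [[0, 0, -0.04], [0, 0, 0], 0],
    [[0, 0, 0], [0, 0, 0], 0],
    [[0, 0, 0], [0, 0, 0], 0],
    [[0, 0, 0], [0, 0, 0], 0],
  ],
)

```text
time_s: 13.35
tcp_pos: [0.4438, 0.208, 0.2566]
ee_rot: [[-0.124, -0.001, 0.992], [-0.992, -0.001, -0.124], [0.001, -1.0, -0.0]]
wrist_force: [0.8, -0.3, 0.0]
gripper_width: 0.008
```

```bash
python3 go.py .522 .198 .25; python3 -c "
from h import *
im=save('wrist','pics/w5.png')
save('top','pics/top2.png')"
```

```text
13.35 tcp [0.4438 0.208  0.2566] need tool shift [0.0003 0.0066 0.0789] x-axis yaw -97.1 tilt [-5.e-04 -6.e-04 -1.e+00] w 0.000729311848863926 F [ 0.75 -0.26  0.01]
```

View pics/w5.png

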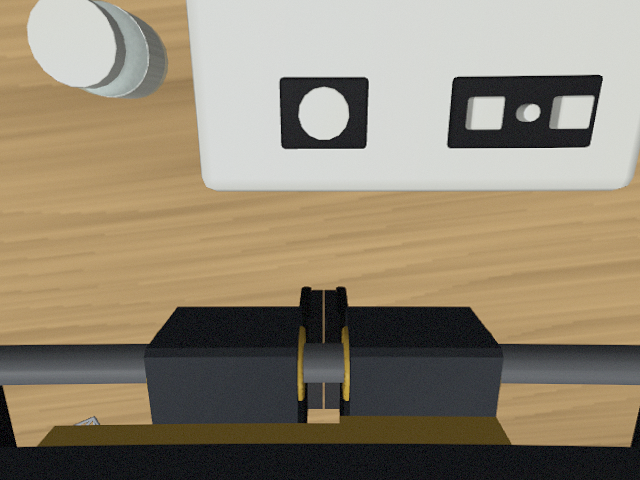

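View pics/top2.png

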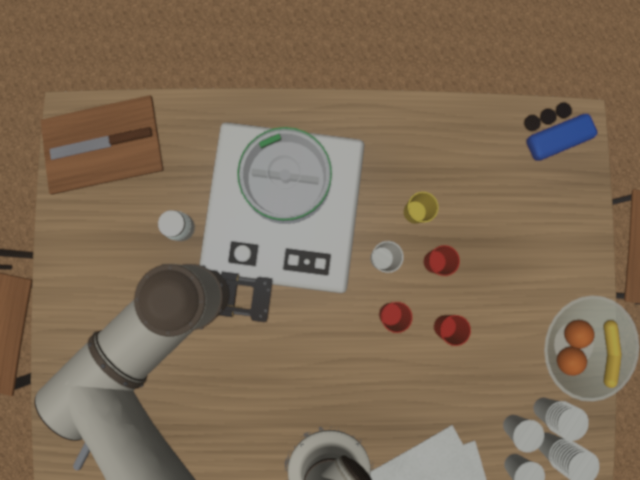

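The keys are back up: start key at wrist (324,113), square keys at (485,113) and (572,112). In the top view the lid, cup (388,257) and jar (175,225) are where they were, and the arm is clear.

```bash
python3 -c "
from station import *
print(finish_job())"
```

```text
the job is handed in; nothing more can be done
None
```

I carried out the whole key sequence and handed the job in at about 13.4 s. `finish_job()` reports no verdict, so the points below are my own readings.

- **Square keys:** I pressed both together with the fingers 48 mm apart. They stayed at the hard stop for about 4 s, with the tool tip at 0.104 m and 18–21 N on the wrist. A close-up during the hold showed both equally low and the little key still up.
- **Start key:** After letting the square keys up, I pressed the start key to its stop with the fingers shut (0.104 m, 13.6 N), then let it go.
- **Last checks:** All four keys looked up, and the lid, cup and jar were at the same pixels as in the first picture. The arm was clear of everything at 0.257 m, with under 1 N on the wrist.

No check failed. The top and wrist camera fixes on the keys differed by about 2 mm, so I aimed midway for the square keys, and the close-ups showed the tips centred. I could not read the key travel directly; it is inferred from tip height, force and pictures.

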